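# Lift the longest cleaned bolt with the tongs

### The job

The bolts on the drying plate have just been degreased and must not be touched by the gripper. Pick up the sprung tongs, close their jaws on the shank of the longest of the three bolts, lift it at least 15 cm above the bench and finish while still holding it up in the tongs; leave the other two bolts standing where they are.

Things in the scene. Friction and masses are not known exactly. Their poses are not given: they have to be found in the camera images.
- tongs_grip (a point): Steel sprung tongs (195 mm long, 26 mm tall, 0.13 kg, balanced at this point) lying on edge on the bench, arms moving level with it. Point: midway between the ribbed finger plates outside the arms, 13 mm above the underside. x along the tongs to the jaws, y across (squeezing direction), z up. Plates 48 mm long along x, 26 mm tall, upright, 46 mm over their outer faces when open. Pivot 80 mm behind (x = -80 mm).
- tongs_jaws (a point): Midway between the jaws of the tongs, 90 mm ahead (+x) of tongs_grip, 13 mm above the underside; same axes. Each jaw has a flat upright rubber pad, 20 mm long along x, 18 mm tall, centred at this height. Open: pads 40 mm apart, jaws 56 mm over their backs; shut: about 2 mm apart.
- tongs_left: The tongs' arm on the +y side with its finger plate and jaw; origin at its pivot, at the underside. It turns 0.115 rad from open to shut. Squeezing the plates (about 8 N open, 11 N shut) shuts both arms alike, a spring reopens them. Over the plates: at about 43 mm they carry firmly with the jaws still wide, at 33 mm the jaws meet a 12 mm shank, at 28 mm they are shut.
- tongs_right: The same arm on the -y side, mirrored.
- bolt_long_center (a point): Centre, half-way up, of the longest bolt, plain steel, standing on its flanged hexagon head on the drying plate, threaded end up: 68 mm tall, head 24 mm across and 8 mm thick at the bottom, shank 12 mm in diameter above it; z along the shank. About 70 g.
- bolt_long: The same longest bolt; origin at the centre of its underside (the head's face).
- bolt_mid_center (a point): Centre of the middle bolt, standing likewise: 52 mm tall, head 20 mm across, shank 10 mm. To be left alone.
- bolt_short_center (a point): Centre of the shortest bolt, standing likewise: 37 mm tall, head 20 mm across, shank 10 mm. To be left alone.
- plate: Drying plate fixed to the bench, steel with a black rubber top 6 mm above the bench, 60 x 220 mm, long side along its y; origin at the centre of its underside. The three bolts stand on it in a row along y, about 70 mm apart, in any order; rails 10 mm high close its two short ends.

How it is judged (in metres and radians):
On the way, in this order (a step that is already met when the one before it is completed fails the run):
1. the tongs are picked up, the long bolt still standing untouched (height (world z) of tongs_grip above 0.035 m and contact force between the fingers and tongs_left above 0.5 N and contact force between the fingers and tongs_right above 0.5 N and distance of bolt_long_center from where it was at the start of the episode below 0.015 m), for 0.2 s.
2. both jaws of the tongs press on the long bolt (contact force between each of tongs_left, tongs_right and bolt_long above 0.5 N), for 0.2 s.
At the end, for the whole second after the job is handed in: The longest bolt is held still between both jaws of the tongs, its centre more than 150 mm above the bench, the tongs held squeezed in the gripper, which itself does not touch the bolt; the two other bolts still stand within 15 mm of where they were (all of step 2 and height (world z) of bolt_long_center above 0.15 m and distance between bolt_long_center and tongs_jaws below 0.045 m and contact force between the fingers and tongs_left above 0.5 N and contact force between the fingers and tongs_right above 0.5 N and contact force between each of the arm, the fingers and bolt_long below 0.1 N and linear speed of bolt_long below 0.03 m/s and distance of each of bolt_mid_center, bolt_short_center from where it was at the start of the episode below 0.015 m and angle between each of bolt_mid_center, bolt_short_center's own z axis and vertical below 0.2 rad); the arm keeps its last pose, push and grip.
It fails at once if the gripper or arm touches the long bolt (contact force between any of the fingers, the arm and bolt_long above 0.3 N).
It fails at once if another bolt is knocked over (angle between any of bolt_mid_center, bolt_short_center's own z axis and vertical above 0.6 rad).
It also fails if it takes over 43 s, if anything falls off the work surface, if the arm or the gripper's body presses on something with over 40 N, if the wrist force passes 120 N, or if a joint passes its speed limit or range.

### The arm

A 6-joint arm with a two-finger parallel gripper is mounted at the origin on a cart in front of the work surface, level with it; the furniture and walls round the work are solid. World frame = base frame: x ahead of the robot, y to its left, z up, the work surface at z = 0. Lengths are in mm, angles in rad, forces in N, time in s.
With the tool pointing down it reaches from about 350 to 850 mm from the base axis. Payload 8.1 kg.
Tool frame: the origin (TCP) lies between the finger pads; the fingertips stand 19 mm ahead of it and the grasp point (between the pads) is the TCP; x points along the fingers, z is the direction in which the jaws open and shut, and the axes are right-handed (so a half turn about x gives the same grasp; the last joint's range is limited). The gripper opens to 85 mm and grips with 20 to 120 N. Pads are 22 mm wide; open, the fingers measure 114 mm over their backs; the gripper's body (76 mm by 85 mm) begins 54 mm behind the grasp point. The pads swing forward as they close: fully open they stand 13 mm farther back than shut.
Start: joints at [1.253, 0.13, 1.488, -0, 1.523, -0.085], TCP at [138.399, 583.825, 250.292] pointing down, gripper open.
Joint ranges: [-2.96, 2.96], [-0.89, 2.26], [0.02, 2.5], [-1.34, 4.48], [0, 2.73], [-2.66, 2.66]. Speed limits (rad/s): [2.39, 2.39, 2.79, 3.14, 3.14, 3.14].

### API

Orientations are given as a rotation vector (axis times angle).
In Python, from plant import robot gives the robot as it stands. The module is installed in compiled form; this text tells all that it offers.
- The arm moves only by the tool step_arm, never from a script. Its argument "increments" is a list of rows, each an object of numbers: "dx", "dy", "dz": the shift along the tool's x, y, z in mm; "ax", "ay", "az": the turn, a rotation vector about the tool's x, y, z in degrees; "hand": the closure, from 0 (fully open) to 1 (shut). A call has 1 to 12 rows; each row is the pose to reach, as a shift and turn from the pose commanded when the call began, along the tool's axes at that moment; what a row does not reach only later rows make up. A row lasts 1/8 s, in which the tool goes at most 62.5 mm and 10.7 degrees, less where a joint would pass 70% of its speed; a pose out of reach is approached as far as the arm can. A call with a gripper value outside its range is refused whole. The fingers move at their own pace and stop on an object; "squeeze" is the grip in N (left out, the last holds). Time passes only in rows, so rows that repeat a pose let the fingers close. It gives the time, the measured TCP pose, the force and the opening at its end, in the units of the state.
- robot.read_state(): the state, without advancing time (a new reading comes with each control period).
- robot.camera(name): name is "scene" or "top"; returns the picture (420x560x3 uint8, red, green, blue); there is no depth.
- robot.camera_params(name): a dict with "fov_y" (degrees; the focal length in pixels is half the picture's height over the tangent of half this angle, whatever the lens; pixels are square), "cx", "cy" (the principal point, pixels), "eye" and "orientation" of the camera in the world. Camera axes: x right, y down, z forward; pixel columns grow to the right and rows downward; lengths in mm; the calibration is good to about 2 mm. A picture is of the moment at which its call begins. camera_params takes no time and is no camera call.
- robot.close_job(): hands the job in, once; it reports no verdict.
Trained networks look in the newest picture that a camera, given by its name, has taken for a name from the list of things; names that differ only in an ending like _2 or _b are one class to them, and where a whole thing is asked for, a point or a joint stands for the part that bears it (a point fixed in the world has none). Each returns a list of dicts, best first, with "score" (0 to 1); they miss things now and then, are a little off and sometimes report something else, mostly with a low value. They report only what shows in the picture. A call takes as long as a camera call.
- robot.silhouettes(camera, target): "pixels" (420x560 bool, what is visible of it) and "location" ([column, row] in pixels, amid what is visible of it).
The state is a dict: "clock": time; "qpos": joint angles; "joint_vel": joint speeds; "joint_efforts": joint torques, N m; "tool_pos": TCP position; "eef_rot": TCP orientation; "ft_force": force on the tool from outside, world axes, zero at the start; "moment": the same for the moment, N m; "finger_gap": opening from 0.0 (shut) to 1.0 (fully open).
Only numpy, scipy, OpenCV 4.12 (cv2) and the standard library are available. Lean on these libraries where they do the work, as an engineer would, in place of code of your own. Each camera call takes 0.05 s, during which the arm holds its last target.

## Working session

There is one attempt and no reset: what is moved stays moved. The work goes in short steps, Python scripts to look and compute and a tool call to move; the robot and the scene stay as the last step left them, time stands still between calls to the robot, and variables do not carry over. Pictures are saved under pics/ and viewed, and the job is handed in when it is done.

Besides the shell and the picture viewer there is one more tool, called after "Call:" as a command line: name --argument value ..., lists and objects as JSON in quotes. step_arm: Moves the arm, as the interface text tells. Its arguments: {"type":"object","properties":{"increments":{"type":"array"},"squeeze":{"type":"number"}},"required":["increments"]}

```bash
mkdir -p pics; python3 - <<'E'
from plant import robot
import cv2
s=robot.read_state();print(s)
for n in("scene","top"):
    p=robot.camera_params(n);print(n,p)
    im=robot.camera(n);cv2.imwrite(f"pics/{n}0.png",im[:,:,::-1])
print(robot.read_state()["clock"])
E
```

```text
{'clock': 0.0, 'qpos': array([ 1.25260397e+00,  1.31142271e-01,  1.48930294e+00,  2.29272637e-05,
        1.52297872e+00, -8.54234145e-02]), 'joint_vel': array([ 0.0008294 , -0.00093168, -0.00133091,  0.00071503,  0.00143245,
       -0.00053752]), 'joint_efforts': array([ 1.04425057e-03, -5.69403827e+01, -5.00541973e+01,  6.04860520e-05,
        1.52332813e-02,  1.53094241e-06]), 'tool_pos': array([138.22602055, 583.3314383 , 249.24268394]), 'eef_rot': array([-1.03709398,  1.31194055,  1.03543991]), 'ft_force': array([-0.05546271,  0.45941739, -0.13189716]), 'moment': array([-0.0470425 , -0.01103352,  0.00393242]), 'finger_gap': 1.0027962367403456}
scene {'fov_y': 57.09481668259629, 'cx': 280.73685676765035, 'cy': 210.06246451532175, 'eye': array([ 146.03561951, -532.0160087 ,  775.05852976]), 'orientation': array([-2.28539349,  0.50037303, -0.23973688])}
top {'fov_y': 50.204230216849155, 'cx': 288.64707332312787, 'cy': 205.5679385975515, 'eye': array([ 371.63395894,  162.8179715 , 1125.44538957]), 'orientation': array([-2.17938717,  2.16435444, -0.11914323])}
0.1
```

View pics/scene0.png

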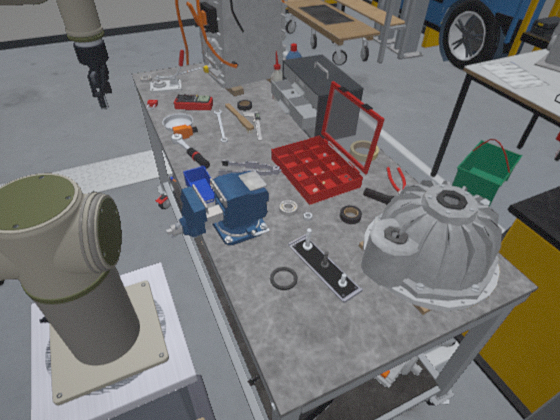

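View pics/top0.png

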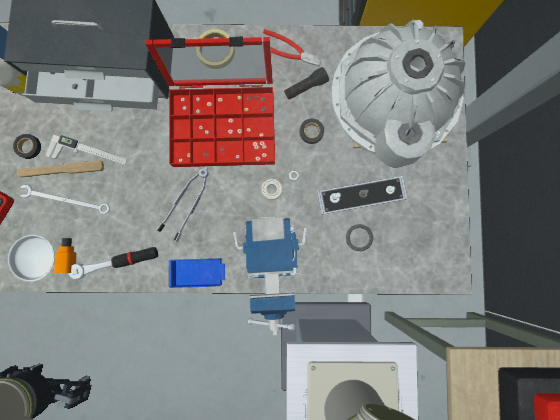

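Top view: the tongs lie with their pivot near (203,173) and jaws near (168,235). The plate is at (362,195) with bolts near (335,197), (364,193) and (390,190). Next I'll get silhouettes.

```bash
cat > h.py <<'E'
import numpy as np,cv2
from scipy.spatial.transform import Rotation as R
def cam(p):
    f=210/np.tan(np.radians(p["fov_y"]/2)); return f,R.from_rotvec(p["orientation"]).as_matrix(),np.array(p["eye"])
def unproj(p,uv,z):
    f,M,e=cam(p); d=M@np.array([(uv[0]-p["cx"])/f,(uv[1]-p["cy"])/f,1]); return e+d*(z-e[2])/d[2]
def proj(p,X):
    f,M,e=cam(p); c=M.T@(np.asarray(X)-e); return np.array([p["cx"]+f*c[0]/c[2],p["cy"]+f*c[1]/c[2]])
E
python3 - <<'E'
from plant import robot
from h import *
import pickle
D={}
names=["tongs_left","tongs_right","bolt_long","bolt_mid_center","bolt_short_center","plate"]
for n in("scene","top"):
    p=robot.camera_params(n)
    for t in names:
        for r in robot.silhouettes(n,t)[:2]:
            m=np.array(r["pixels"]);ys,xs=np.nonzero(m)
            D.setdefault((n,t),[]).append(m)
            print(n,t,round(r["score"],2),np.round(r["location"],1),m.sum(),xs.min(),xs.max(),ys.min(),ys.max(),np.round(unproj(p,r["location"],13),0))
    im=robot.camera(n); D[n]=im
pickle.dump(D,open("d.pkl","wb"))
a=cv2.resize(D["top"][150:250,140:240],None,fx=6,fy=6,interpolation=cv2.INTER_CUBIC)
cv2.imwrite("pics/t1.png",a[:,:,::-1])
a=cv2.resize(D["top"][165:225,310:420],None,fx=7,fy=7,interpolation=cv2.INTER_CUBIC)
cv2.imwrite("pics/t2.png",a[:,:,::-1])
a=cv2.resize(D["scene"][220:310,270:370],None,fx=6,fy=6,interpolation=cv2.INTER_CUBIC)
cv2.imwrite("pics/s2.png",a[:,:,::-1])
a=cv2.resize(D["scene"][130:190,200:300],None,fx=7,fy=7,interpolation=cv2.INTER_CUBIC)
cv2.imwrite("pics/s1.png",a[:,:,::-1])
E
```

```text
scene tongs_left 0.54 [307.6 240.9] 147 303 311 229 250 [516.  56.  13.]
scene tongs_left 0.45 [254.7 166.8] 168 219 274 170 175 [511. 414.  13.]
scene tongs_right 0.75 [249.1 165. ] 256 222 272 160 169 [498. 430.  13.]
scene bolt_long 0.53 [306.6 241.4] 103 303 310 230 249 [512.  56.  13.]
scene bolt_short_center 0.47 [341.2 280.8] 62 339 345 276 287 [529. -92.  13.]
scene plate 0.82 [325.  272.5] 1629 288 361 235 302 [506. -54.  13.]
top tongs_left 0.63 [190.  207.9] 135 174 203 188 241 [479. 401.  13.]
top tongs_right 0.73 [181.7 192. ] 104 159 191 180 229 [518. 423.  13.]
top bolt_long 0.42 [337.6 193.9] 85 330 339 193 202 [517.  33.  13.]
top bolt_mid_center 0.63 [361.6 195.3] 60 359 367 189 197 [514. -27.  13.]
top bolt_short_center 0.67 [161.8 222.6] 76 157 185 188 230 [442. 470.  13.]
top bolt_short_center 0.57 [388.2 189.7] 48 386 393 186 193 [528. -94.  13.]
top plate 0.97 [361.1 198.1] 1986 317 406 175 213 [506. -26.  13.]
```

View pics/t1.png

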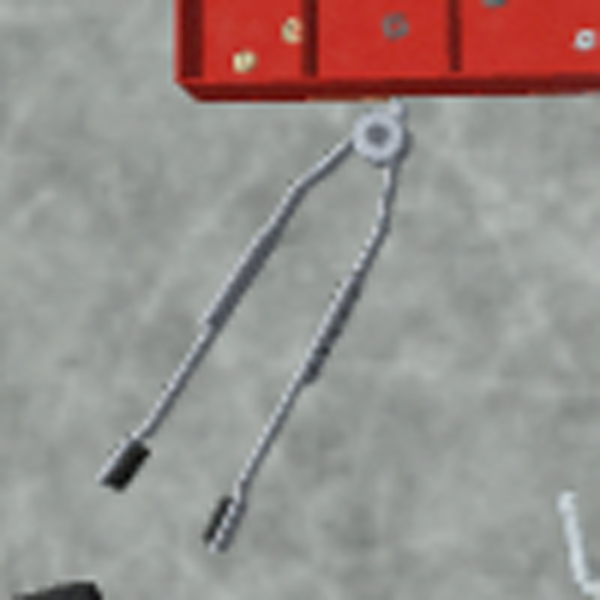

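View pics/t2.png

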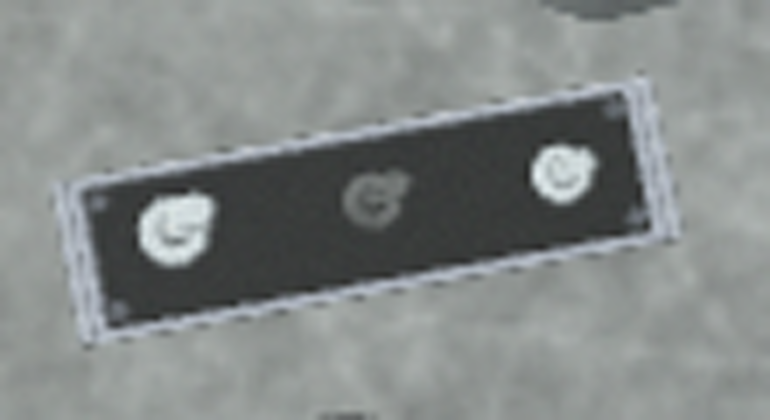

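View pics/s2.png

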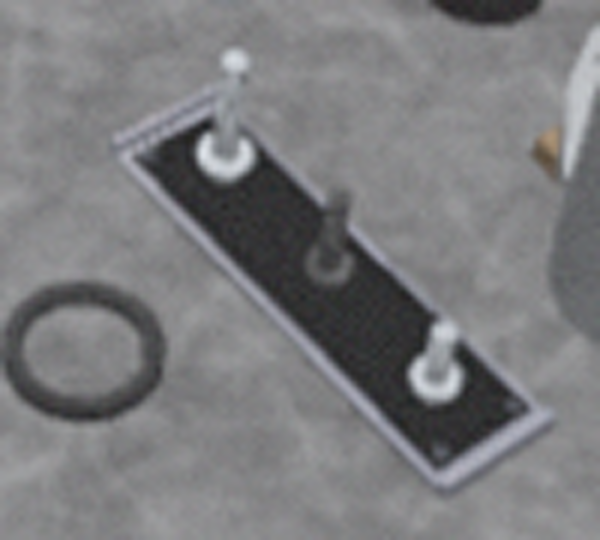

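View pics/s1.png

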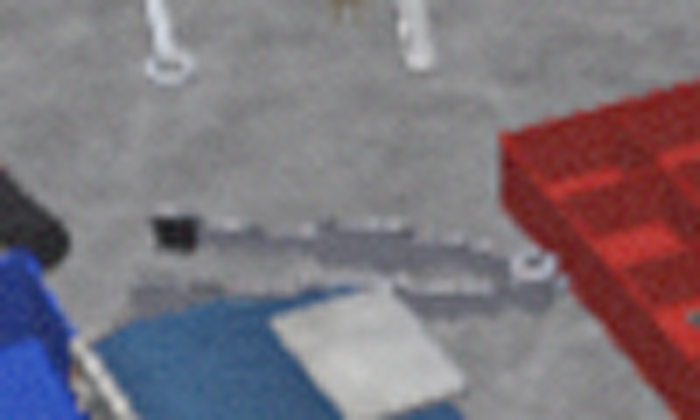

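```bash
cat >> h.py <<'E'
def crop2px(c,x0,y0,s): return ((c[0]+.5)/s-.5+x0,(c[1]+.5)/s-.5+y0)
def tri(pA,uvA,pB,uvB):
    def ray(p,uv):
        f,M,e=cam(p); d=M@np.array([(uv[0]-p["cx"])/f,(uv[1]-p["cy"])/f,1]); return e,d/np.linalg.norm(d)
    a,d=ray(pA,uvA);b,g=ray(pB,uvB)
    t=np.linalg.lstsq(np.c_[d,-g],b-a,rcond=None)[0]
    P=a+t[0]*d;Q=b+t[1]*g; return (P+Q)/2,np.linalg.norm(P-Q)
E
python3 - <<'E'
from plant import robot
from h import *
T=robot.camera_params("top");S=robot.camera_params("scene")
t2=lambda c:crop2px(c,310,165,7); t1=lambda c:crop2px(c,140,150,6); s2=lambda c:crop2px(c,270,220,6); s1=lambda c:crop2px(c,200,130,7)
np.set_printoptions(precision=1,suppress=True)
c=[unproj(T,t2(q),z) for q,z in [((58,183),10),((645,78),10),((680,235),10),((88,343),10)]]
print(np.array(c),[np.linalg.norm(c[i]-c[(i+1)%4]) for i in range(4)],np.mean(c,0))
for n,q,z,qs in [("longhead",(172,232),14,(226,155)),("midhead",(371,203),14,(329,264)),("shorthead",(560,176),14,(436,376))]:
    print(n,unproj(T,t2(q),z),unproj(S,s2(qs),z),tri(T,t2(q),S,s2(qs)))
for n,q,z,qs in [("longtop",(204,203),74,(236,61)),("midtop",(400,181),58,(337,197)),("shorttop",(585,158),43,(445,328))]:
    print(n,unproj(T,t2(q),z),unproj(S,s2(qs),z),tri(T,t2(q),S,s2(qs)))
piv=unproj(T,t1((380,136)),26);print("piv",piv,unproj(S,s1((533,264)),26))
j1=unproj(T,t1((125,462)),22);j2=unproj(T,t1((222,522)),22);print(j1,j2,np.linalg.norm(j1-j2))
d=(j1+j2)/2-piv;print("dir",d,np.linalg.norm(d),np.degrees(np.arctan2(d[1],d[0])))
# feature: arms ends
print(R.from_rotvec(robot.read_state()["eef_rot"]).as_matrix())
E
```

```text
[[ 524.7   82.4   10. ]
 [ 564.5 -129.3   10. ]
 [ 507.6 -140.8   10. ]
 [ 467.2   71.7   10. ]] [np.float64(215.43108732926765), np.float64(58.05913529716655), np.float64(216.29982356600757), np.float64(58.51417981084998)] [516. -29.  10.]
longhead [506.8  42.   14. ] [506.9  41.7  14. ] (array([506.9,  41.9,  13.8]), np.float64(0.21001881131342834))
midhead [517.8 -29.3  14. ] [517.8 -29.6  14. ] (array([517.9, -29.4,  13.6]), np.float64(0.17253049659279307))
shorthead [528.  -97.1  14. ] [528.5 -97.1  14. ] (array([528.2, -97.1,  14.2]), np.float64(0.39819516175883857))
longtop [509.5  37.6  74. ] [506.9  41.1  74. ] (array([507.5,  38.6,  76.4]), np.float64(3.5994936752915216))
midtop [519.7 -31.7  58. ] [516.5 -30.   58. ] (array([518. , -30.8,  58.6]), np.float64(3.5296549242180633))
shorttop [530.4 -99.2  43. ] [529.3 -95.4  43. ] (array([528.8, -97.8,  46.4]), np.float64(2.3967723853219733))
piv [566.6 368.9  26. ] [565.3 368.2  26. ]
[431.2 470.4  22. ] [407. 430.  22.] 47.16731403746446
dir [-147.5   81.3   -4. ] 168.46499502665333 151.13730201250118
[[ 0.  -1.   0.2]
 [ 0.   0.2  1. ]
 [-1.  -0.   0. ]]
```

Both cameras agree: the long bolt is at about (507,42), at the +y end of the row. The tongs' grip point is about (497,407), with the jaws heading 151°. I'll work out the moves from these.

```bash
cat >> h.py <<'E'
def inc(pos,rotv,target,yawz):
    """increments tool frame; target TCP world, desired tool pointing down with z at yaw"""
    M=R.from_rotvec(rotv).as_matrix(); d=M.T@(np.array(target)-np.array(pos))
    y=np.radians(yawz); z=np.array([np.cos(y),np.sin(y),0]); x=np.array([0,0,-1.]); N=np.c_[x,np.cross(z,x),z]
    return d,np.degrees(R.from_matrix(M.T@N).as_rotvec())
E
python3 - <<'E'
from plant import robot
from h import *
np.set_printoptions(precision=2,suppress=True)
s=robot.read_state();M=R.from_rotvec(s["eef_rot"]).as_matrix();print(M,np.degrees(np.arctan2(M[1,2],M[0,2])))
print(inc([138.4,583.8,250.3],s["eef_rot"],[497,407,110],61.1))
T=robot.camera_params("top")
for q in [(312,130),(270,218),(297,218),(270,270),(410,140),(345,120),(306,85)]:print(q,unproj(T,q,0),unproj(T,q,100))
E
```

```text
[[ 0.   -0.97  0.23]
 [ 0.    0.23  0.97]
 [-1.   -0.    0.  ]] 76.65936218043976
(array([ 140.31, -389.71,  -89.3 ]), array([15.56,  0.01,  0.  ]))
(312, 130) [683.35  96.73   0.  ] [655.66 102.6  100.  ]
(270, 218) [455.92 202.17   0.  ] [448.43 198.67 100.  ]
(297, 218) [456.4  134.23   0.  ] [448.87 136.77 100.  ]
(270, 270) [326.31 200.77   0.  ] [330.34 197.4  100.  ]
(410, 140) [ 659.23 -155.05    0.  ] [ 633.68 -126.8   100.  ]
(345, 120) [710.45  11.68   0.  ] [680.34  25.11 100.  ]
(306, 85) [802.78 112.46   0.  ] [764.47 116.93 100.  ]
```

Call:
step_arm --increments '[{"dx":40,"dy":-60,"dz":-14,"ax":5},{"dx":60,"dy":-120,"dz":-28,"ax":10},{"dx":80,"dy":-180,"dz":-42,"ax":15.6},{"dx":100,"dy":-240,"dz":-56,"ax":15.6},{"dx":120,"dy":-300,"dz":-70,"ax":15.6},{"dx":140,"dy":-350,"dz":-82,"ax":15.6},{"dx":140,"dy":-389.7,"dz":-89.3,"ax":15.6},{"dx":140,"dy":-389.7,"dz":-89.3,"ax":15.6},{"dx":140,"dy":-389.7,"dz":-89.3,"ax":15.6},{"dx":140,"dy":-389.7,"dz":-89.3,"ax":15.6}]' --squeeze 40

```text
schema error: expected keys dx, dy, dz, ax, ay, az, hand
```

Call:
step_arm --increments '[{"dx":40,"dy":-60,"dz":-14,"ax":5,"ay":0,"az":0,"hand":0},{"dx":60,"dy":-120,"dz":-28,"ax":10,"ay":0,"az":0,"hand":0},{"dx":80,"dy":-180,"dz":-42,"ax":15.6,"ay":0,"az":0,"hand":0},{"dx":100,"dy":-240,"dz":-56,"ax":15.6,"ay":0,"az":0,"hand":0},{"dx":120,"dy":-300,"dz":-70,"ax":15.6,"ay":0,"az":0,"hand":0},{"dx":140,"dy":-350,"dz":-82,"ax":15.6,"ay":0,"az":0,"hand":0},{"dx":140,"dy":-389.7,"dz":-89.3,"ax":15.6,"ay":0,"az":0,"hand":0},{"dx":140,"dy":-389.7,"dz":-89.3,"ax":15.6,"ay":0,"az":0,"hand":0},{"dx":140,"dy":-389.7,"dz":-89.3,"ax":15.6,"ay":0,"az":0,"hand":0},{"dx":140,"dy":-389.7,"dz":-89.3,"ax":15.6,"ay":0,"az":0,"hand":0}]' --squeeze 40

```text
clock: 2.05
tool_pos: [496.0, 407.9, 110.6]
eef_rot: [-0.831, 1.406, 0.831]
ft_force: [-0.8, 0.6, 0.5]
finger_gap: 0.997
```

```bash
python3 - <<'E'
from plant import robot
from h import *
a=robot.camera("scene");b=robot.camera("top")
o=np.hstack([cv2.resize(a[80:200,180:300],(400,400)),cv2.resize(b[140:260,120:240],(400,400))])
cv2.imwrite("pics/m1.png",o[:,:,::-1])
s=robot.read_state();M=R.from_rotvec(s["eef_rot"]).as_matrix();print(s["tool_pos"],M)
E
```

```text
[496.02814952 407.98957401 110.67765202] [[ 2.51996064e-04 -8.75970288e-01  4.82364998e-01]
 [ 3.58966219e-04  4.82365062e-01  8.75970215e-01]
 [-9.99999904e-01 -4.75883068e-05  4.35997839e-04]]
```

View pics/m1.png

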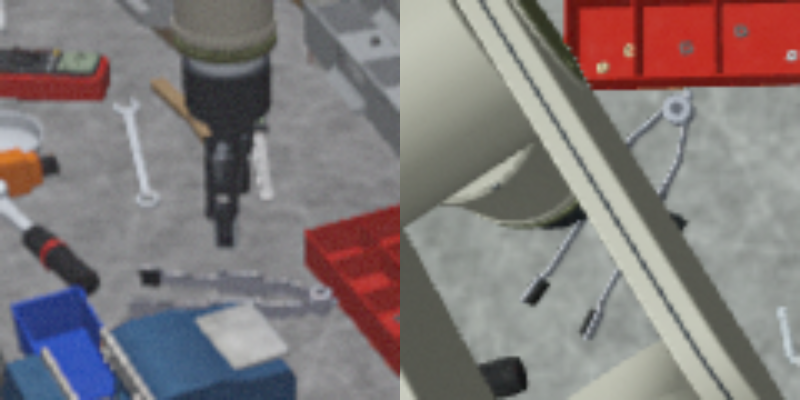

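The gripper is directly over the finger plates and the tongs haven't moved. Descending.

Call:
step_arm --increments '[{"dx":30,"dy":-1,"dz":0,"ax":0,"ay":0,"az":0,"hand":0},{"dx":60,"dy":-1,"dz":0,"ax":0,"ay":0,"az":0,"hand":0},{"dx":80,"dy":-1,"dz":0,"ax":0,"ay":0,"az":0,"hand":0},{"dx":88,"dy":-1,"dz":0,"ax":0,"ay":0,"az":0,"hand":0},{"dx":88,"dy":-1,"dz":0,"ax":0,"ay":0,"az":0,"hand":0},{"dx":88,"dy":-1,"dz":0,"ax":0,"ay":0,"az":0,"hand":0.25},{"dx":88,"dy":-1,"dz":0,"ax":0,"ay":0,"az":0,"hand":0.35},{"dx":88,"dy":-1,"dz":0,"ax":0,"ay":0,"az":0,"hand":0.4},{"dx":88,"dy":-1,"dz":0,"ax":0,"ay":0,"az":0,"hand":0.4}]'

```text
clock: 3.28
tool_pos: [498.2, 406.8, 22.8]
eef_rot: [-0.829, 1.406, 0.83]
ft_force: [0.3, -0.1, 1.0]
finger_gap: 0.6
```

Call:
step_arm --increments '[{"dx":0,"dy":0,"dz":0,"ax":0,"ay":0,"az":0,"hand":0.46},{"dx":0,"dy":0,"dz":0,"ax":0,"ay":0,"az":0,"hand":0.5},{"dx":0,"dy":0,"dz":0,"ax":0,"ay":0,"az":0,"hand":0.5},{"dx":0,"dy":0,"dz":0,"ax":0,"ay":0,"az":0,"hand":0.5}]'

```text
clock: 3.78
tool_pos: [498.3, 406.9, 23.2]
eef_rot: [-0.829, 1.405, 0.83]
ft_force: [-0.8, -0.4, 4.6]
finger_gap: 0.503
```

```bash
python3 - <<'E'
from plant import robot
from h import *
a=robot.camera("scene");b=robot.camera("top")
o=np.hstack([cv2.resize(a[80:200,180:300],(400,400)),cv2.resize(b[140:260,120:240],(400,400))])
cv2.imwrite("pics/m2.png",o[:,:,::-1])
E
```

```text
(no output)
```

View pics/m2.png

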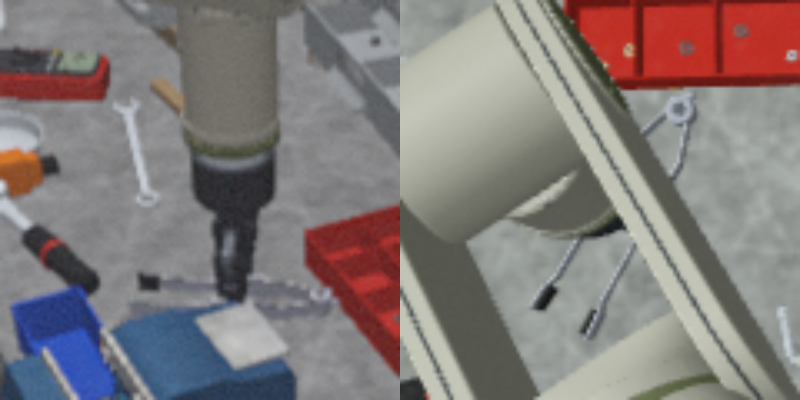

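Call:
step_arm --increments '[{"dx":-8,"dy":0,"dz":0,"ax":0,"ay":0,"az":0,"hand":0.51},{"dx":-20,"dy":0,"dz":0,"ax":0,"ay":0,"az":0,"hand":0.51},{"dx":-40,"dy":0,"dz":0,"ax":0,"ay":0,"az":0,"hand":0.51},{"dx":-60,"dy":0,"dz":0,"ax":0,"ay":0,"az":0,"hand":0.51},{"dx":-60,"dy":0,"dz":0,"ax":0,"ay":0,"az":0,"hand":0.51},{"dx":-60,"dy":0,"dz":0,"ax":0,"ay":0,"az":0,"hand":0.51},{"dx":-60,"dy":0,"dz":0,"ax":0,"ay":0,"az":0,"hand":0.51}]'

```text
clock: 4.75
tool_pos: [497.2, 406.1, 81.2]
eef_rot: [-0.83, 1.409, 0.83]
ft_force: [-0.2, -0.7, -2.6]
finger_gap: 0.492
```

```bash
python3 - <<'E'
from plant import robot
from h import *
a=robot.camera("scene");b=robot.camera("top")
o=np.hstack([cv2.resize(a[80:200,180:300],(400,400)),cv2.resize(b[140:260,120:240],(400,400))])
cv2.imwrite("pics/m3.png",o[:,:,::-1])
E
```

```text
(no output)
```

View pics/m3.png

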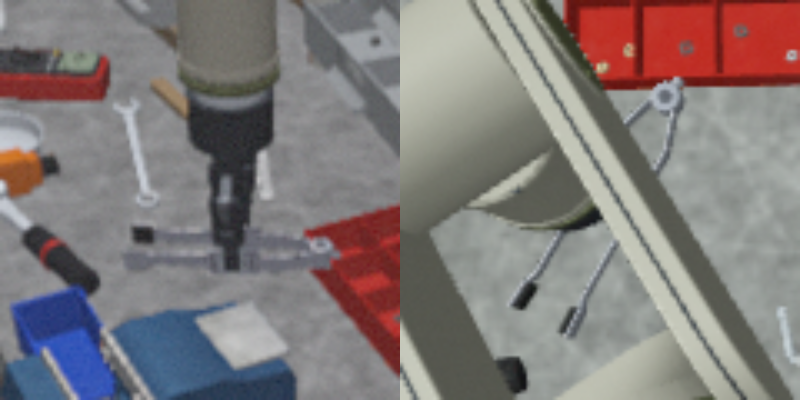

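The tongs are lifted level at TCP z≈81. I'll check the jaw offset and compute the transfer.

```bash
python3 - <<'E'
from plant import robot
from h import *
np.set_printoptions(precision=2,suppress=True)
s=robot.read_state()
T=robot.camera_params("top");S=robot.camera_params("scene")
k=3.3333
t=lambda c:crop2px(c,120,140,k)
zt=81-10+13
pv=unproj(T,t((667-400,96)),zt);j=[unproj(T,t((523-400,294)),zt-4),unproj(T,t((571-400,320)),zt-4)]
print(pv,j,s["tool_pos"]); m=(j[0]+j[1])/2; d=m-pv;print(np.linalg.norm(d),np.degrees(np.arctan2(d[1],d[0])),m,np.linalg.norm(j[0]-j[1]))
g=m[:2]-90*d[:2]/np.linalg.norm(d[:2]);print("grip",g)
ph=np.radians(210);tg=np.array([507-90*np.cos(ph),42-90*np.sin(ph)]);print(tg)
print(inc(s["tool_pos"],s["eef_rot"],[tg[0],tg[1],200],120))
E
```

```text
[565.29 365.7   84.  ] [array([425.07, 463.13,  80.  ]), array([407.17, 429.06,  80.  ])] [497.31 406.13  81.24]
169.50439612136893 151.6774403442478 [416.12 446.1   80.  ] 38.477658439458885
grip [495.35 403.4 ]
[584.94  87.  ]
(array([-118.58, -231.03, -237.05]), array([-58.94,  -0.06,  -0.09]))
```

Call:
step_arm --increments '[{"dx":-40,"dy":0,"dz":0,"ax":0,"ay":0,"az":0,"hand":0.51},{"dx":-85,"dy":0,"dz":0,"ax":0,"ay":0,"az":0,"hand":0.51},{"dx":-120,"dy":-15,"dz":-15,"ax":-5,"ay":0,"az":0,"hand":0.51},{"dx":-120,"dy":-40,"dz":-41,"ax":-12,"ay":0,"az":0,"hand":0.51},{"dx":-120,"dy":-70,"dz":-72,"ax":-20,"ay":0,"az":0,"hand":0.51},{"dx":-120,"dy":-100,"dz":-103,"ax":-28,"ay":0,"az":0,"hand":0.51},{"dx":-120,"dy":-130,"dz":-134,"ax":-36,"ay":0,"az":0,"hand":0.51},{"dx":-120,"dy":-160,"dz":-165,"ax":-44,"ay":0,"az":0,"hand":0.51},{"dx":-120,"dy":-190,"dz":-195,"ax":-51,"ay":0,"az":0,"hand":0.51},{"dx":-120,"dy":-215,"dz":-221,"ax":-56,"ay":0,"az":0,"hand":0.51},{"dx":-120,"dy":-231,"dz":-237,"ax":-59,"ay":0,"az":0,"hand":0.51},{"dx":-120,"dy":-231,"dz":-237,"ax":-59,"ay":0,"az":0,"hand":0.51}]'

```text
clock: 6.35
tool_pos: [585.4, 85.7, 201.7]
eef_rot: [-1.582, 0.916, 1.583]
ft_force: [-0.8, 0.1, -1.7]
finger_gap: 0.492
```

```bash
python3 - <<'E'
from plant import robot
from h import *
a=robot.camera("scene");b=robot.camera("top")
o=np.hstack([cv2.resize(a[140:320,220:400],(400,400)),cv2.resize(b[90:270,250:430],(400,400))])
cv2.imwrite("pics/m4.png",o[:,:,::-1])
s=robot.read_state();print(s["tool_pos"],s["finger_gap"])
E
```

```text
[585.07907956  87.60184204 201.83959619] 0.4950982136759846
```

View pics/m4.png

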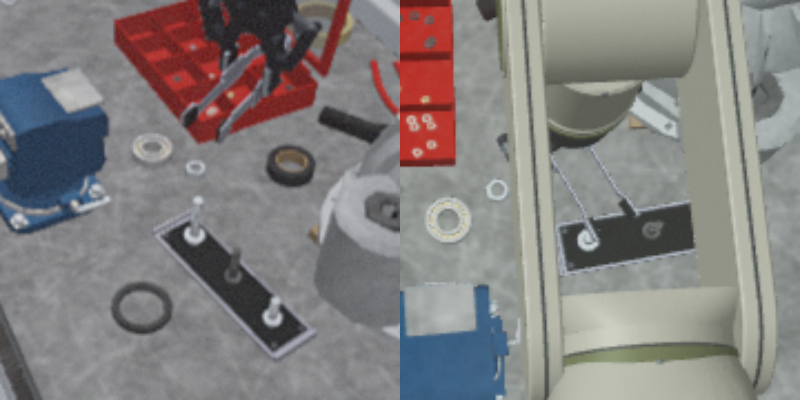

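```bash
python3 - <<'E'
from plant import robot
from h import *
np.set_printoptions(precision=1,suppress=True)
a=robot.camera("scene");b=robot.camera("top")
T=robot.camera_params("top");S=robot.camera_params("scene")
s=robot.read_state();print(s["tool_pos"],s["eef_rot"])
M=R.from_rotvec(s["eef_rot"]).as_matrix()
# tongs x = -toolY? heading
print("toolY",M[:,1],"toolZ",M[:,2])
for sg in(-1,1):
  jc=s["tool_pos"]+90*sg*M[:,1]; jc[2]-=10
  print("pred jaw",jc)
  for e in(-17,17):
    P=jc+e*M[:,2]+np.array([0,0,9]); print(proj(T,P),proj(S,P))
ca=cv2.resize(a[160:220,280:350],None,fx=6,fy=6,interpolation=3);cb=cv2.resize(b[130:210,300:370],None,fx=5.5,fy=5.5,interpolation=3)
h=max(ca.shape[0],cb.shape[0]);o=np.zeros((h,ca.shape[1]+cb.shape[1],3),np.uint8);o[:ca.shape[0],:ca.shape[1]]=ca;o[:cb.shape[0],ca.shape[1]:]=cb
print(ca.shape,cb.shape)
cv2.imwrite("pics/m5.png",o[:,:,::-1])
E
```

```text
[585.   88.3 202. ] [-1.6  0.9  1.6]
toolY [-0.9 -0.5  0. ] toolZ [-0.5  0.9  0. ]
pred jaw [662.9 133.4 192. ]
[307.3 109.8] [354.7 156.3]
[293.3 117.5] [342.9 151.8]
pred jaw [507.1  43.2 192. ]
[350.3 182.8] [318.7 193.6]
[336.2 190.8] [306. 188.]
(360, 420, 3) (440, 385, 3)
```

View pics/m5.png

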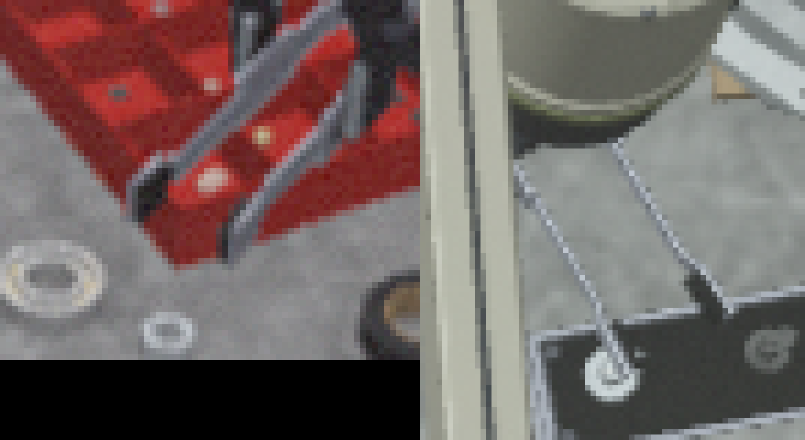

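The jaws appear within about 2 mm of the prediction in both views and straddle the bolt axis (pad near top px (352,183)). Descending so the jaws sit at z≈48.

Call:
step_arm --increments '[{"dx":30,"dy":0.6,"dz":-1,"ax":0,"ay":0,"az":0,"hand":0.51},{"dx":60,"dy":0.6,"dz":-1,"ax":0,"ay":0,"az":0,"hand":0.51},{"dx":85,"dy":0.6,"dz":-1,"ax":0,"ay":0,"az":0,"hand":0.51},{"dx":95,"dy":0.6,"dz":-1,"ax":0,"ay":0,"az":0,"hand":0.51},{"dx":95,"dy":0.6,"dz":-1,"ax":0,"ay":0,"az":0,"hand":0.51},{"dx":95,"dy":0.6,"dz":-1,"ax":0,"ay":0,"az":0,"hand":0.51}]'

```text
clock: 7.3
tool_pos: [586.2, 86.5, 108.7]
eef_rot: [-1.586, 0.912, 1.583]
ft_force: [0.8, 0.3, -1.5]
finger_gap: 0.486
```

```bash
python3 - <<'E'
from plant import robot
from h import *
np.set_printoptions(precision=1,suppress=True)
a=robot.camera("scene");b=robot.camera("top")
T=robot.camera_params("top");S=robot.camera_params("scene")
s=robot.read_state();print(s["tool_pos"],s["eef_rot"])
ca=cv2.resize(a[180:270,270:350],None,fx=5,fy=5,interpolation=3);cb=cv2.resize(b[140:220,305:375],None,fx=5.5,fy=5.5,interpolation=3)
h=max(ca.shape[0],cb.shape[0]);o=np.zeros((h,ca.shape[1]+cb.shape[1],3),np.uint8);o[:ca.shape[0],:ca.shape[1]]=ca;o[:cb.shape[0],ca.shape[1]:]=cb
cv2.imwrite("pics/m6.png",o[:,:,::-1])
E
```

```text
[586.3  86.4 108.8] [-1.6  0.9  1.6]
```

View pics/m6.png

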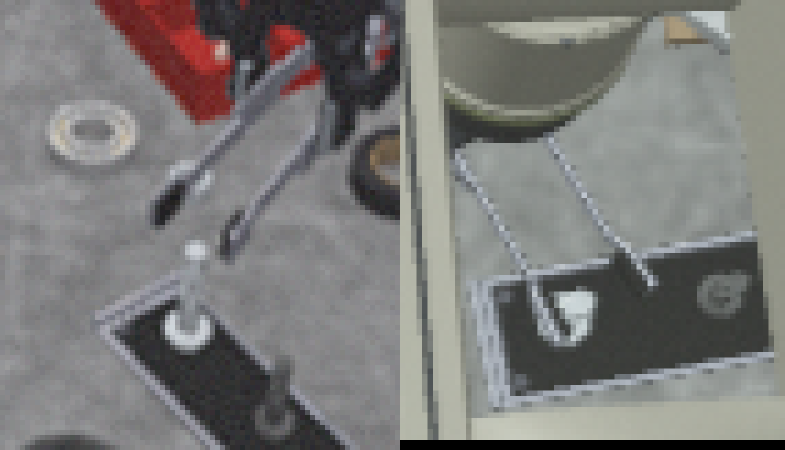

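```bash
python3 - <<'E'
from plant import robot
from h import *
np.set_printoptions(precision=1,suppress=True)
T=robot.camera_params("top");S=robot.camera_params("scene")
print("scene pads",unproj(S,crop2px((170,202),270,180,5),98),unproj(S,crop2px((233,235),270,180,5),98))
print("top right pad",unproj(T,crop2px((622,266-0),305,140,5.5)if 0 else crop2px((222,266),305,140,5.5),107),"left end",unproj(T,crop2px((167,333),305,140,5.5),111))
print("pred",[586.3-90*.866+s*17*np.array([.5,-.866])[0] for s in(-1,1)],[86.4-45+s*17*-.866 for s in(-1,1)])
E
```

```text
scene pads [498.4  56.5  98. ] [515.9  23.5  98. ]
top right pad [518.3  27.2 107. ] left end [489.5  50.7 111. ]
pred [np.float64(499.85999999999996), np.float64(516.8599999999999)] [56.12200000000001, 26.678000000000004]
```

The pads' midpoint is about (507,40–41) and the bolt is at (507,42), so they are centred. Descending the last 50 mm.

Call:
step_arm --increments '[{"dx":15,"dy":0,"dz":0,"ax":0,"ay":0,"az":0,"hand":0.51},{"dx":30,"dy":0,"dz":0.5,"ax":0,"ay":0,"az":0,"hand":0.51},{"dx":43,"dy":0,"dz":0.5,"ax":0,"ay":0,"az":0,"hand":0.51},{"dx":50,"dy":0,"dz":0.5,"ax":0,"ay":0,"az":0,"hand":0.51},{"dx":50,"dy":0,"dz":0.5,"ax":0,"ay":0,"az":0,"hand":0.51},{"dx":50,"dy":0,"dz":0.5,"ax":0,"ay":0,"az":0,"hand":0.51}]'

```text
clock: 8.15
tool_pos: [585.5, 86.7, 57.8]
eef_rot: [-1.585, 0.913, 1.584]
ft_force: [0.2, -0.6, -0.3]
finger_gap: 0.489
```

```bash
python3 - <<'E'
from plant import robot
from h import *
a=robot.camera("scene");b=robot.camera("top")
ca=cv2.resize(a[200:290,270:350],None,fx=5,fy=5,interpolation=3);cb=cv2.resize(b[140:220,305:375],None,fx=5.5,fy=5.5,interpolation=3)
h=max(ca.shape[0],cb.shape[0]);o=np.zeros((h,ca.shape[1]+cb.shape[1],3),np.uint8);o[:ca.shape[0],:ca.shape[1]]=ca;o[:cb.shape[0],ca.shape[1]:]=cb
cv2.imwrite("pics/m7.png",o[:,:,::-1])
E
```

```text
(no output)
```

View pics/m7.png

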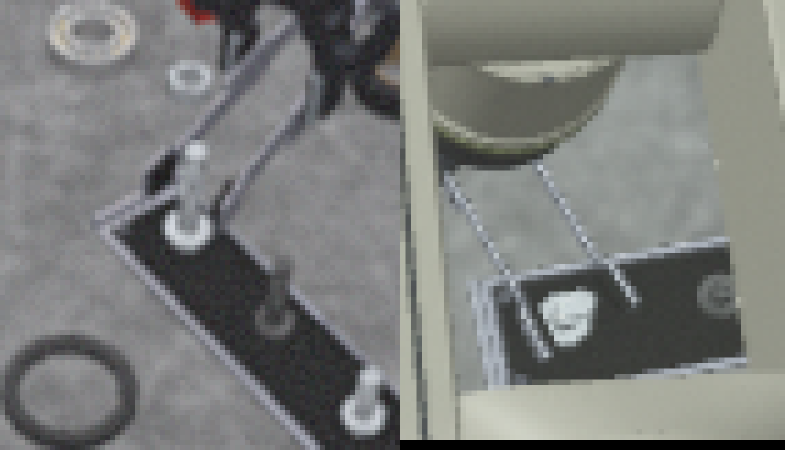

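The bolt shank is between the two pads, with scene-crop pads at (160,175) and (225,195) and the shank at (193,185). Squeezing.

Call:
step_arm --increments '[{"dx":0,"dy":0,"dz":0,"ax":0,"ay":0,"az":0,"hand":0.54},{"dx":0,"dy":0,"dz":0,"ax":0,"ay":0,"az":0,"hand":0.57},{"dx":0,"dy":0,"dz":0,"ax":0,"ay":0,"az":0,"hand":0.6},{"dx":0,"dy":0,"dz":0,"ax":0,"ay":0,"az":0,"hand":0.63},{"dx":0,"dy":0,"dz":0,"ax":0,"ay":0,"az":0,"hand":0.68},{"dx":0,"dy":0,"dz":0,"ax":0,"ay":0,"az":0,"hand":0.75},{"dx":0,"dy":0,"dz":0,"ax":0,"ay":0,"az":0,"hand":0.75},{"dx":0,"dy":0,"dz":0,"ax":0,"ay":0,"az":0,"hand":0.75},{"dx":0,"dy":0,"dz":0,"ax":0,"ay":0,"az":0,"hand":0.75}]' --squeeze 40

```text
clock: 9.38
tool_pos: [585.1, 86.6, 57.3]
eef_rot: [-1.584, 0.914, 1.584]
ft_force: [0.4, 0.3, -0.9]
finger_gap: 0.372
```

```bash
python3 - <<'E'
from plant import robot
from h import *
a=robot.camera("scene");b=robot.camera("top")
ca=cv2.resize(a[200:290,270:350],None,fx=5,fy=5,interpolation=3);cb=cv2.resize(b[140:220,305:375],None,fx=5.5,fy=5.5,interpolation=3)
h=max(ca.shape[0],cb.shape[0]);o=np.zeros((h,ca.shape[1]+cb.shape[1],3),np.uint8);o[:ca.shape[0],:ca.shape[1]]=ca;o[:cb.shape[0],ca.shape[1]:]=cb
cv2.imwrite("pics/m8.png",o[:,:,::-1])
E
```

```text
(no output)
```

View pics/m8.png

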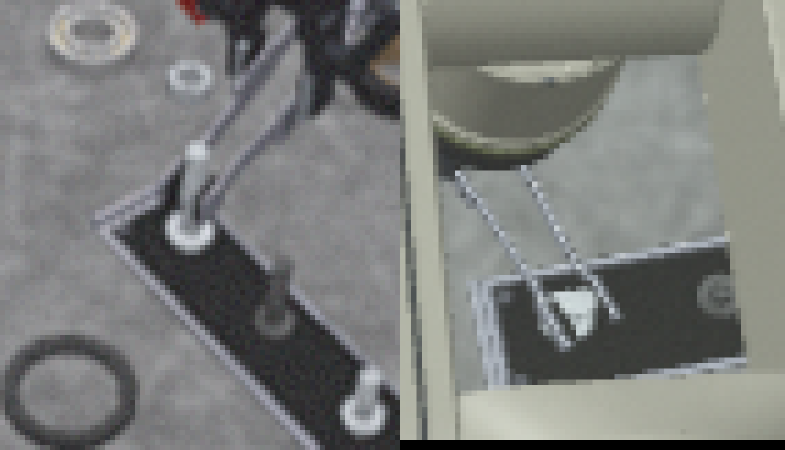

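The fingers stalled at a 31.6 mm opening, against an expected 33 mm on the shank, and the jaws are on the bolt. Lifting gently.

Call:
step_arm --increments '[{"dx":-6,"dy":0,"dz":0,"ax":0,"ay":0,"az":0,"hand":0.75},{"dx":-18,"dy":0,"dz":0,"ax":0,"ay":0,"az":0,"hand":0.75},{"dx":-33,"dy":0,"dz":0,"ax":0,"ay":0,"az":0,"hand":0.75},{"dx":-50,"dy":0,"dz":0,"ax":0,"ay":0,"az":0,"hand":0.75},{"dx":-70,"dy":0,"dz":0,"ax":0,"ay":0,"az":0,"hand":0.75},{"dx":-90,"dy":0,"dz":0,"ax":0,"ay":0,"az":0,"hand":0.75},{"dx":-110,"dy":0,"dz":0,"ax":0,"ay":0,"az":0,"hand":0.75},{"dx":-130,"dy":0,"dz":0,"ax":0,"ay":0,"az":0,"hand":0.75},{"dx":-143,"dy":0,"dz":0,"ax":0,"ay":0,"az":0,"hand":0.75},{"dx":-150,"dy":0,"dz":0,"ax":0,"ay":0,"az":0,"hand":0.75},{"dx":-150,"dy":0,"dz":0,"ax":0,"ay":0,"az":0,"hand":0.75},{"dx":-150,"dy":0,"dz":0,"ax":0,"ay":0,"az":0,"hand":0.75}]'

```text
clock: 10.98
tool_pos: [584.6, 86.6, 206.3]
eef_rot: [-1.583, 0.914, 1.586]
ft_force: [0.1, -0.2, -2.7]
finger_gap: 0.375
```

```bash
python3 - <<'E'
from plant import robot
from h import *
a=robot.camera("scene");b=robot.camera("top")
ca=cv2.resize(a[140:300,260:370],None,fx=3.5,fy=3.5,interpolation=3);cb=cv2.resize(b[130:220,305:400],None,fx=4,fy=4,interpolation=3)
h=max(ca.shape[0],cb.shape[0]);o=np.zeros((h,ca.shape[1]+cb.shape[1],3),np.uint8);o[:ca.shape[0],:ca.shape[1]]=ca;o[:cb.shape[0],ca.shape[1]:]=cb
cv2.imwrite("pics/m9.png",o[:,:,::-1])
E
```

```text
(no output)
```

View pics/m9.png

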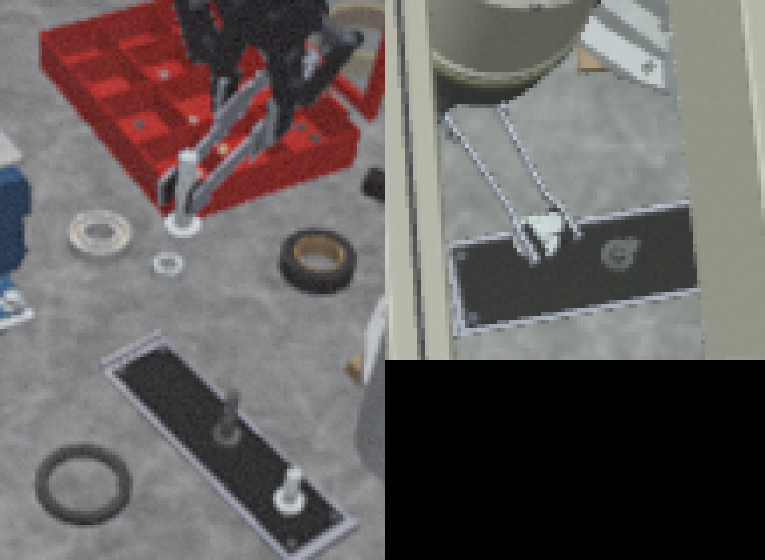

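The bolt hangs upright in the jaws, and the other two still stand. I'll let it settle, then check height and steadiness.

Call:
step_arm --increments '[{"dx":0,"dy":0,"dz":0,"ax":0,"ay":0,"az":0,"hand":0.75},{"dx":0,"dy":0,"dz":0,"ax":0,"ay":0,"az":0,"hand":0.75},{"dx":0,"dy":0,"dz":0,"ax":0,"ay":0,"az":0,"hand":0.75},{"dx":0,"dy":0,"dz":0,"ax":0,"ay":0,"az":0,"hand":0.75},{"dx":0,"dy":0,"dz":0,"ax":0,"ay":0,"az":0,"hand":0.75},{"dx":0,"dy":0,"dz":0,"ax":0,"ay":0,"az":0,"hand":0.75},{"dx":0,"dy":0,"dz":0,"ax":0,"ay":0,"az":0,"hand":0.75},{"dx":0,"dy":0,"dz":0,"ax":0,"ay":0,"az":0,"hand":0.75}]'

```text
clock: 12.08
tool_pos: [585.1, 86.6, 207.3]
eef_rot: [-1.584, 0.914, 1.584]
ft_force: [0.4, -0.2, -2.6]
finger_gap: 0.37
```

```bash
python3 - <<'E'
from plant import robot
from h import *
np.set_printoptions(precision=1,suppress=True)
a=robot.camera("scene")
T=robot.camera_params("top");S=robot.camera_params("scene")
ca=cv2.resize(a[140:300,260:370],None,fx=3.5,fy=3.5,interpolation=3)
cv2.imwrite("pics/m10.png",ca[:,:,::-1])
# bolt at (507,42): predicted scene crop pixels of top/bottom for centre height 190
for z in(224,156): print((proj(S,[507,42,z])-[260,140])*3.5)
for P in([518,-29,58],[518,-29,14],[528,-97,43],[528,-97,14]): print((proj(S,P)-[260,140])*3.5)
E
```

```text
[186.4 151.6]
[178.8 229.4]
[231.3 391.8]
[225.2 431.8]
[292.7 472.2]
[287.2 498.1]
```

View pics/m10.png

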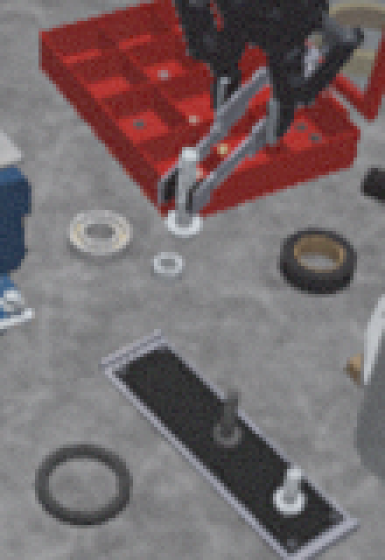

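The lifted bolt matches the projection for a centre height of about 190 mm, with its top seen at (188,153) against a predicted (186,152). It hasn't moved since the last picture, and the other bolts are where predicted. Handing in.

```bash
python3 -c "
from plant import robot
print(robot.close_job())"
```

```text
the job is handed in; nothing more can be done
None
```

The job is handed in, with the longest bolt held up in the tongs about 190 mm above the bench (150 mm needed). I picked up the tongs by their finger plates and lowered the open jaws around the bolt at about (507, 42) mm. I then squeezed until the fingers stalled on the shank, at 31.6 mm against the expected 33 mm, and lifted 150 mm. It took 12 s of the 43 s allowed.

**Last checks:**
- **Long bolt:** it was upright and steady between the jaws, with no slip between two pictures about 1 s apart. The top of the bolt was within about 1 mm of where a 190 mm centre height puts it in the scene view.
- **Gripper:** the opening stayed at about 0.37. By geometry, the gripper is about 90 mm from the bolt.
- **Other two bolts:** both still stand where they were first measured.

No check failed. The only disagreement was a few millimetres between the two cameras on where the bolt tops were. The first move call was refused because some fields were missing, and it moved nothing. I couldn't measure the contact forces on the bolt directly; I inferred them from the stall and the lift. `close_job` gave no verdict.

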